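Press and twist the battery cap home and hold it for taping

ROBOT

A 6-joint arm with a two-finger parallel gripper is mounted at the origin on the work surface. World frame = base frame: x ahead of the robot, y to its left, z up, the work surface at z = 0. Lengths are in m, angles in rad, forces in N, time in s.
With the tool pointing down it reaches from about 0.15 to 0.775 m from the base axis. Payload 6.1 kg.
Tool frame: the origin (TCP) lies midway between the tips of the shut fingers; the grasp point (between the pads) lies arm.grip_depth behind it (arm.grip_depth is the distance from the TCP to the grasp point, in m); z points along the fingers, y is the direction in which the jaws open and shut (so a half turn about z gives the same grasp; the last joint's range is limited). The gripper opens to 85 mm and grips with 20 to 120 N. Pads are 22 mm wide; open, the fingers measure 114 mm over their backs; the gripper's body (76 mm by 85 mm) begins 54 mm behind the grasp point. The pads swing forward as they close: fully open they stand 13 mm farther back than shut.
Start: joints at [1.254, 0.126, -0.04, 1.405, 0, 1.571], TCP at [0.164, 0.499, 0.231] pointing down, gripper open.
Joint ranges: [-2.72, 2.72], [-0.95, 1.95], [-1.27, 1.35], [-1.78, 2.02], [-1.46, 1.47], [-3.14, 3.14]. Speed limits (rad/s): [2.39, 2.39, 3.01, 3.14, 3.14, 3.14].

INTERFACE

Orientations are given as a unit quaternion [x, y, z, w].
In Python, from station import arm gives the robot as it stands.
- The arm moves only by the shell command python3 -m creep 'ROWS' [FORCE]. ROWS is JSON, a list of rows, each a list of 3 entries, a list of its own where there are three numbers: the shift along the tool's x, y, z in cm, then the turn, a rotation vector about the tool's x, y, z in rad, then the closure in counts, from 0 (fully open) to 255 (shut). In form: [[[dx, dy, dz], [ax, ay, az], hand], ...]. A call has 1 to 10 rows; each row shifts and turns the commanded pose from where the row before left it, along the tool's axes as they then stand; what a row does not reach is not made up. A row lasts 1/12 s, in which the tool goes at most 41.7 mm and 7.16 degrees, less where a joint would pass 70% of its speed; a pose out of reach is approached as far as the arm can. A call is refused whole if a number of a shift passes 4.17 or a number of a turn 0.125, either way. A call with a gripper value outside its range is refused whole. The fingers move at their own pace and stop on an object; FORCE is the grip in N (left out, the last holds). Time passes only in rows, so rows that do not move let the fingers close. It gives the time, the measured TCP pose, the force and the opening at its end, in the units of the state.
- arm.get_obs(): the state, without advancing time (a new reading comes with each control period).
- arm.capture(name): name is "scene" or "top" or "wrist"; returns the picture (480x640x3 uint8, blue, green, red); there is no depth.
- arm.camera_info(name): a dict with "fx", "fy", "cx", "cy" (pixels), "D" ([k1, k2, p1, p2, k3] as OpenCV has them; the pictures are not rectified), "eye" and "orientation" of the camera in the world. Camera axes: x right, y down, z forward; pixel columns grow to the right and rows downward; lengths in m; the calibration is good to about 2 mm. A picture is of the moment at which its call begins: read the wrist's pose just before it. camera_info takes no time and is no camera call; for the wrist camera it gives the pose at the moment of the call.
- arm.hand_in(): hands the job in, once; it reports no verdict.
The state is a dict: "clock": time; "joint_positions": joint angles; "joint_velocities": joint speeds; "tau": joint torques, N m; "position": TCP position; "tool_rot": TCP orientation; "wrist_force": force on the tool from outside, world axes, zero at the start; "ft_torque": the same for the moment, N m; "finger_gap": opening from 0.0 (shut) to 1.0 (fully open).
Only numpy, scipy, OpenCV 4.12 (cv2) and the standard library are available. Lean on these libraries where they do the work, as an engineer would, in place of code of your own. Each camera call takes 0.05 s, during which the arm holds its last target. There are 200 camera calls.

TASK

On the grey battery box of the work light, lever the hinged cover up with the wooden-handled blade put into the notch of its rim, opposite the hinge (keep gripper and fingers off the cover until it is open), swing it fully open and lay the blade back on the bare table. Then take the bar grip of the black battery cap, push it down against its spring until its flange is fully home on the deck, turn it a quarter turn clockwise seen from above, and finish while still gripping it and holding it pressed down and turned, so that it can be taped. Leave the tape roll, cardboard tube and glue jar where they are.

Things in the scene. Friction and masses are not known exactly. Their poses are not given: they have to be found in the camera images.
- box: Grey battery box screwed to the table. Origin on the table under the socket's axis; z up; front faces its own -x. Deck 60 mm high, from 82 mm in front of the axis to 64 mm behind it, 128 mm wide; at each side a steel ear 20 mm wide, 4 mm thick on the table. The deck's hole has two slots for the cap's lugs, along the box's +x and -x.
- cover (a joint): Angle of the hinged cover: 0 shut, grows as its front rim rises, 2.9 rad fully open (upside down behind the box). Cover about 120 g, low friction; beyond about 1.1 rad it falls open by itself, below that it falls shut.
- cover_notch (a point): Middle of the pry notch in the cover's front wall, at its outer face, 5 mm above the deck; moves with the cover (its axes are the box's while shut). Shut, this wall stands 58 mm in front of the socket's axis, 24 mm of deck with a thin steel scuff plate before it. Notch 40 wide, 10 mm high, open down to the deck; free space for 25 mm behind it.
- cover_hinge (a point): Middle of the hinge line, along the box's y at deck height, 62 mm behind the socket's axis. The cover is a grey upside-down tray, 120 mm (x) by 112 mm (y) by 50 mm high, walls 3 mm, hollow over the cap.
- blade_grip (a point): Centre of the blade tool's wooden handle, 80 mm long (x), 20 mm wide (y), 24 mm high, lying on the table left or right of the box. A flat steel blade, 18 mm wide, 2.4 mm thick, sticks out of its +x end at mid height; its tip is 110 mm from this point along +x. About 70 g.
- blade: The blade tool as a whole: origin under the handle's centre, 12 mm below blade_grip, same axes.
- cap_grip (a point): Middle of the bar grip on the black battery cap, on the cap's axis. Bar 46 mm long (cap's x), 14 mm wide (y), its top 12 mm above this point. Below the bar is a round flange 66 mm across; its top is 11 mm, its underside 16 mm below this point. At the start this point is 90 mm above the table; fully home 76 mm.
- cap: The battery cap: origin on its axis at the flange's underside, same axes as cap_grip; about 100 g. It starts in its hole under the cover, resting on a spring, unlatched, flange 14 mm above the deck, bar and lugs along the box's x. Only its flange and bar show above the deck.
- deck_centre (a point): Socket's axis at deck height, fixed. The cap turns only once pushed down 8 mm; at 14 mm its flange meets the deck, fully home. It turns clockwise seen from above, with a stop just past 90 degrees; anticlockwise is blocked. Spring: 2 N at first, about 11 N fully home. Turned but not pressed, the cap rises 6 mm.
- tape_roll: Bystander: roll of tape lying flat, 90 mm across, 24 mm high, on the other side of the box from the blade. Origin: centre of its underside.
- card_tube: Bystander: upright cardboard tube, 44 mm across, 90 mm high. Origin: centre of its underside.
- glue: Bystander: small upright white glue jar, 40 mm across, 85 mm high. Origin: centre of its underside.
There are look-alikes about, which are no part of the job. Of the things that look like the blade, the middle-sized one is meant.

How it is judged:
By the outcome, as a careful person would: the job done as asked, in the order asked, and still so for the second after the job is handed in, while the arm keeps its last pose, push and grip.
It also fails if it takes over 64 s, if anything falls off the work surface, if the arm or the gripper's body presses on something with over 40 N, if the wrist force passes 120 N, or if a joint passes its speed limit or range.

## Working session

There is one attempt and no reset: what is moved stays moved. The work goes in short steps, Python scripts to look and compute and a shell command to move; the robot and the scene stay as the last step left them, time stands still between calls to the robot, and variables do not carry over. Pictures are saved under pics/ and viewed, about 8 in all and at most 12, crops included, and the job is handed in when it is done.

```bash
mkdir -p pics; ls; python3 - <<'E'
from station import arm
import cv2
print(arm.grip_depth, arm.get_obs())
for n in("scene","top"):
    i=arm.capture(n); cv2.imwrite(f"pics/{n}0.png",i); print(n,arm.camera_info(n))
E
```

```text
pics
0.0187 {'clock': 0.0, 'joint_positions': array([ 1.25402220e+00,  1.26357895e-01, -4.05973125e-02,  1.40539413e+00,
        1.64175095e-05,  1.57080065e+00]), 'joint_velocities': array([-1.82131203e-04,  4.84487197e-04,  1.12399260e-03,  2.50297497e-04,
        3.32956974e-04, -7.08468592e-05]), 'tau': array([-1.18550097e-04, -4.35916686e+01,  3.52923882e+01,  1.73304806e-02,
       -1.02255801e-04,  1.08428910e-05]), 'position': array([0.1634089 , 0.49849752, 0.23054496]), 'tool_rot': array([ 1.57727755e-01,  9.87482330e-01, -7.65490021e-04, -1.30578956e-04]), 'wrist_force': array([ 0.51002522,  0.37512996, -0.20055458]), 'ft_torque': array([-0.02177912,  0.03008545,  0.01744634]), 'finger_gap': 0.9982237026947718}
scene {'fx': 599.5106901719919, 'fy': 599.5106901719919, 'cx': 311.34465948314374, 'cy': 240.36427067544014, 'D': array([-0.07720456,  0.        ,  0.        ,  0.        ,  0.        ]), 'eye': array([ 1.29105816, -0.46087078,  0.82581385]), 'orientation': array([ 0.79608963,  0.4460279 , -0.20430747, -0.35434288])}
top {'fx': 457.7323858474612, 'fy': 457.7323858474612, 'cx': 310.9539400047089, 'cy': 243.68838227890544, 'D': array([-0.08630474,  0.        ,  0.        ,  0.        ,  0.        ]), 'eye': array([ 0.42818573, -0.01610525,  1.0706316 ]), 'orientation': array([-0.69620548,  0.71276406, -0.05817591,  0.06229677])}
```

View pics/scene0.png

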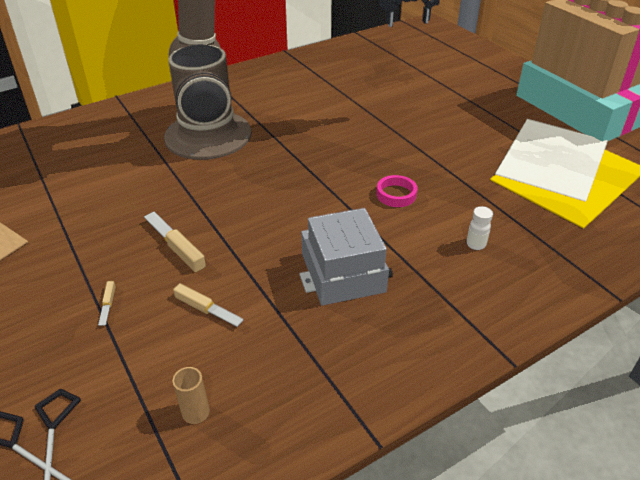

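View pics/top0.png

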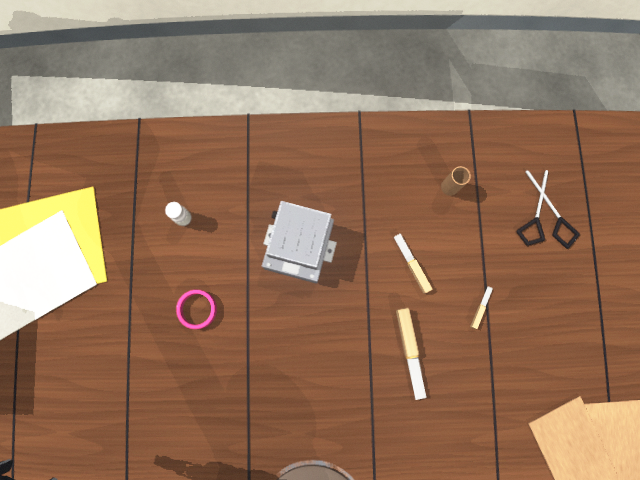

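Both views agree. Blade look-alikes in the top view are a big one at (411,350), a middle one at (413,263) and a small one at (482,308). I choose the middle one: about 65 px, or 150 mm long. The box is at (297,240) with its scuff plate (front) towards the robot at (290,268). The tape is at (196,309), the glue at (178,213) and the tube at (457,180).

```bash
cat > h.py <<'E'
from station import arm
import cv2, numpy as np
from scipy.spatial.transform import Rotation as R
def K(c): return np.array([[c["fx"],0,c["cx"]],[0,c["fy"],c["cy"]],[0,0,1]])
def plane(c,uv,z):
    p=cv2.undistortPoints(np.array([[uv]],float),K(c),np.array(c["D"]))[0,0]
    d=R.from_quat(c["orientation"]).apply([*p,1]); e=np.array(c["eye"]); return e+d*(z-e[2])/d[2]
def proj(c,P):
    r=R.from_quat(c["orientation"]).inv(); rv=r.as_rotvec(); t=-r.apply(c["eye"])
    return cv2.projectPoints(np.array(P,float).reshape(-1,3),rv,t,K(c),np.array(c["D"]))[0][:,0]
E
python3 - <<'E'
from h import *
t=cv2.imread("pics/top0.png"); s=cv2.imread("pics/scene0.png")
a=cv2.resize(t[190:300,250:440],None,fx=4,fy=4,interpolation=cv2.INTER_CUBIC)
cv2.imwrite("pics/ctop.png",a)
b=cv2.resize(s[200:310,170:400][:,:],None,fx=3.4,fy=3.4,interpolation=cv2.INTER_CUBIC); cv2.imwrite("pics/cscene.png",b)
c=arm.camera_info("top")
for uv in [(397,235),(430,291),(413,263)]: print(plane(c,uv,.012))
print(proj(arm.camera_info("scene"),[[.1634,.4985,.23]]),proj(c,[[.1634,.4985,.23]]))
E
```

```text
[ 0.62648334 -0.21536255  0.012     ]
[ 0.49274165 -0.28519971  0.012     ]
[ 0.55907017 -0.24930909  0.012     ]
[[407.35488694  29.2700965 ]] [[ 35.85842628 471.59462888]]
```

View pics/ctop.png

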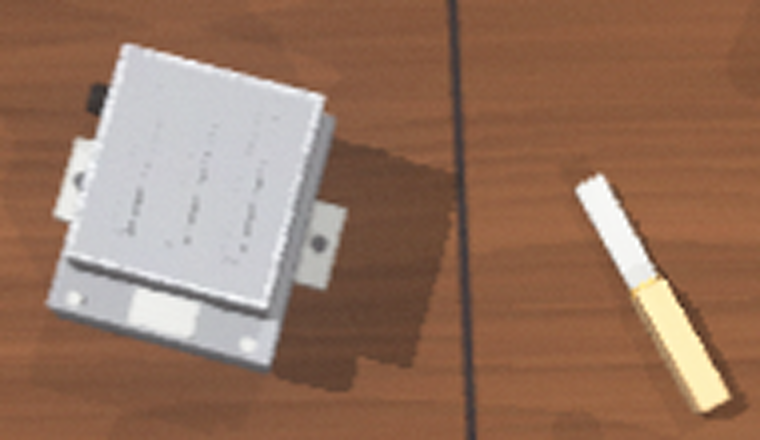

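View pics/cscene.png

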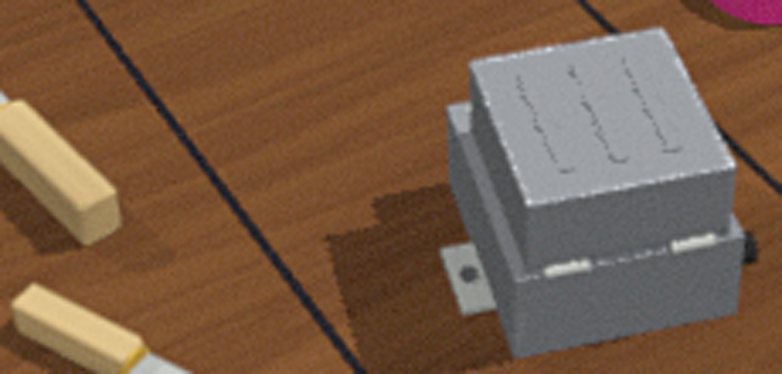

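```bash
cat > fit.py <<'E'
from h import *
from scipy.optimize import least_squares
T=arm.camera_info("top"); S=arm.camera_info("scene")
ft=lambda x,y:((x+.5)/4-.5+250,(y+.5)/4-.5+190); fs=lambda x,y:((x+.5)/3.4-.5+170,(y+.5)/3.4-.5+200)
box=[(T,ft(127,45),(62,56,110)),(T,ft(325,97),(62,-56,110)),(T,ft(268,312),(-58,-56,110)),(T,ft(68,262),(-58,56,110)),
(T,ft(48,304),(-82,64,60)),(T,ft(268,362),(-82,-64,60)),
(S,fs(470,62),(-58,-56,110)),(S,fs(665,30),(-58,56,110)),(S,fs(735,165),(62,56,110)),(S,fs(527,205),(62,-56,110)),(S,fs(515,280),(64,-64,60)),(S,fs(518,355),(64,-64,0)),(S,fs(742,232),(64,64,60))]
bl=[(T,ft(702,412),(-40,10,24)),(T,ft(730,400),(-40,-10,24)),(T,ft(632,292),(40,10,24)),(T,ft(660,278),(40,-10,24)),(T,ft(577,186),(110,9,12)),(T,ft(600,173),(110,-9,12)),(S,fs(145,348),(40,10,24)),(S,fs(125,365),(40,-10,24)),(S,fs(35,285),(-40,10,24)),(S,fs(12,302),(-40,-10,24)),(S,(241,322),(110,0,12))]
def fit(M,x0):
    def f(q):
        out=[]
        for c,uv,p in M:
            w=R.from_rotvec([0,0,q[2]]).apply(np.array(p)/1000)+[q[0],q[1],0]
            out+=list(proj(c,w)[0]-uv)
        return np.array(out)
    r=least_squares(f,x0,loss="soft_l1"); print(r.x.round(4)); print(r.fun.reshape(-1,2).round(1).tolist()); return r.x
b=fit(box,[.58,.0,-.2]); k=fit(bl,[.53,-.27,.5]); np.save("fit.npy",[b,k])
for n,uv,z in[("tape",(196,309),.012),("glue",(175,208),.085),("tube",(461,174),.09)]: print(n,plane(T,uv,z))
E
python3 fit.py
```

```text
[ 0.6141  0.0146 -0.2867]
[[-0.6, 0.0], [-0.1, 0.1], [-0.2, -0.2], [-1.1, -1.3], [-0.2, 0.9], [0.4, 1.3], [-0.3, -0.3], [-0.9, -0.8], [0.2, 0.4], [0.4, 0.3], [-0.3, 0.1], [-1.2, 0.8], [0.6, 0.9]]
[ 0.5288 -0.2621  0.4546]
[[0.0, 0.1], [0.5, -1.0], [0.5, -0.7], [1.0, -1.1], [-0.9, 0.1], [-0.0, -0.1], [0.8, -3.3], [-0.5, -1.3], [0.2, -1.6], [-0.2, -0.1], [-0.3, 0.4]]
tape [0.46387394 0.25714222 0.012     ]
glue [0.68644061 0.29016145 0.085     ]
tube [ 0.74827737 -0.35394254  0.09      ]
```

```bash
python3 -m creep '[[[-2.65,-2.76,0.3],[0,0,0],0],[[-2.65,-2.76,0.3],[0,0,0],0],[[-2.65,-2.76,0.3],[0,0,0],0],[[-2.65,-2.76,0.3],[0,0,0],0],[[-2.65,-2.76,0.3],[0,0,0],0],[[-2.65,-2.76,0.3],[0,0,0],0],[[-2.65,-2.76,0.3],[0,0,0],0],[[-2.65,-2.76,0.3],[0,0,0],0]]' 40
python3 -c "
from h import *
print(arm.get_obs()['joint_positions'])"
```

```text
clock: 0.77
position: [0.2963, 0.2212, 0.207]
tool_rot: [0.157, 0.988, -0.0, 0.0]
wrist_force: [0.9, 0.7, -0.6]
finger_gap: 1.001
[ 6.41459605e-01 -1.67095792e-01 -3.78616732e-01  1.35932659e+00
 -8.87460860e-05  9.57480720e-01]
```

```bash
python3 -m creep '[[[-2.65,-2.76,0.4],[0,0,0],0],[[-2.65,-2.76,0.4],[0,0,0],0],[[-2.65,-2.76,0.4],[0,0,0],0],[[-2.65,-2.76,0.4],[0,0,0],0],[[-2.65,-2.76,0.4],[0,0,0],0],[[-2.65,-2.76,0.4],[0,0,0],0],[[-2.65,-2.76,0.4],[0,0,0],0]]'
python3 -m creep '[[[-2.65,-2.76,0.4],[0,0,0],0],[[-2.65,-2.76,0.4],[0,0,0],0],[[-2.65,-2.76,0.4],[0,0,0],0],[[-2.65,-2.76,0.4],[0,0,0],0],[[-2.65,-2.76,0.4],[0,0,0],0],[[-2.65,-2.76,0.4],[0,0,0],0],[[-2.65,-2.76,0.4],[0,0,0],0]]'
python3 -m creep '[[[0,0,0.5],[0,0,-0.11],0],[[0,0,0.5],[0,0,-0.11],0],[[0,0,0.5],[0,0,-0.11],0],[[0,0,0.5],[0,0,-0.11],0],[[0,0,0.5],[0,0,-0.11],0],[[0,0,0.5],[0,0,-0.11],0],[[0,0,0.5],[0,0,-0.11],0],[[0,0,0],[0,0,0],0]]'
cat >> h.py <<'E'
def togo(P,yaw):
    "shift left in tool axes (cm) and turn left about tool z to reach world P, tool-x yaw"
    o=arm.get_obs(); r=R.from_quat(o["tool_rot"]); x=r.apply([1,0,0])
    d=(np.arctan2(x[1],x[0])-yaw+np.pi)%(2*np.pi)-np.pi
    print("shift cm",(r.inv().apply(np.array(P)-o["position"])*100).round(2),"turn z",round(d,3),"tool z",r.apply([0,0,1]).round(3),"q",o["joint_positions"].round(2),"t",o["clock"])
E
python3 - <<'E'
from h import *
b,k=np.load("fit.npy"); togo([k[0],k[1],.003],k[2]+np.pi)
cv2.imwrite("pics/w1.png",arm.capture("wrist"))
c=arm.camera_info("wrist")
for p in [(-40,0,24),(40,0,24),(110,0,12)]:
    print(p,proj(c,R.from_rotvec([0,0,k[2]]).apply(np.array(p)/1000)+[k[0],k[1],0]))
E
```

```text
clock: 1.35
position: [0.4124, -0.0204, 0.179]
tool_rot: [0.158, 0.987, 0.0, -0.0]
wrist_force: [-0.4, 1.2, -0.1]
finger_gap: 1.001
clock: 1.93
position: [0.5286, -0.2616, 0.1505]
tool_rot: [0.158, 0.987, 0.0, -0.0]
wrist_force: [0.5, 0.5, 0.3]
finger_gap: 1.002
clock: 2.6
position: [0.5276, -0.2594, 0.1147]
tool_rot: [-0.226, 0.974, 0.001, -0.001]
wrist_force: [0.2, 0.2, -0.8]
finger_gap: 0.995
shift cm [-1.000e-02 -3.200e-01  1.117e+01] turn z 0.001 tool z [-0.002  0.001 -1.   ] q [-0.46  0.27 -0.12  1.18  0.   -0.91] t 2.6
(-40, 0, 24) [[311.24899602 184.22479808]]
(40, 0, 24) [[311.98815396 293.69910965]]
(110, 0, 12) [[312.58784375 365.29152217]]
```

View pics/w1.png

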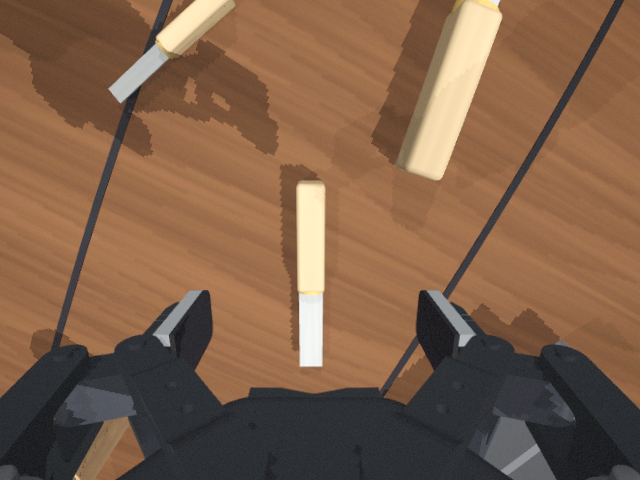

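The wrist view shows the middle blade under the gripper, with its handle from (311,182) to (311,293) and its tip at (311,365). That agrees with the fit within 1 px. I'll descend and grip.

```bash
python3 -m creep '[[[0,-0.3,1.6],[0,0,0],0],[[0,0,1.6],[0,0,0],0],[[0,0,1.6],[0,0,0],0],[[0,0,1.6],[0,0,0],0],[[0,0,1.6],[0,0,0],0],[[0,0,1.5],[0,0,0],0],[[0,0,1.0],[0,0,0],0],[[0,0,0.6],[0,0,0],0],[[0,0,0],[0,0,0],0]]' 60
python3 -m creep '[[[0,0,0],[0,0,0],255],[[0,0,0],[0,0,0],255],[[0,0,0],[0,0,0],255],[[0,0,0],[0,0,0],255],[[0,0,0],[0,0,0],255],[[0,0,0],[0,0,0],255],[[0,0,0],[0,0,0],255],[[0,0,0],[0,0,0],255]]' 60
python3 -m creep '[[[0,0,0],[0,0,0],255],[[0,0,0],[0,0,0],255]]'
python3 -c "
from h import *
b,k=np.load('fit.npy'); togo([k[0],k[1],.003],k[2]+np.pi)"
```

```text
clock: 3.4
position: [0.529, -0.2621, 0.0041]
tool_rot: [-0.224, 0.975, 0.001, -0.001]
wrist_force: [0.6, -0.5, -0.2]
finger_gap: 1.002
clock: 4.07
position: [0.5302, -0.2627, 0.006]
tool_rot: [-0.225, 0.974, -0.0, 0.001]
wrist_force: [-0.7, 0.4, 5.7]
finger_gap: 0.216
clock: 4.23
position: [0.5302, -0.2627, 0.0061]
tool_rot: [-0.225, 0.974, -0.0, 0.001]
wrist_force: [-0.6, 0.3, 5.4]
finger_gap: 0.218
shift cm [0.1  0.12 0.3 ] turn z -0.001 tool z [ 0.001 -0.001 -1.   ] q [-0.46  0.34 -0.28  0.96  0.   -0.91] t 4.2333
```

```bash
python3 -m creep '[[[0,0,-1],[0,0,0],255],[[0,0,-2],[0,0,0],255],[[0,0,-3],[0,0,0],255],[[0,0,-3],[0,0,0],255],[[0,0,-3],[0,0,0],255],[[0,0,-2],[0,0,0],255],[[0,0,0],[0,0,0],255]]'
python3 - <<'E'
from h import *
b,k=np.load("fit.npy")
cv2.imwrite("pics/w2.png",arm.capture("wrist"))
w=lambda x,y,z:R.from_rotvec([0,0,b[2]]).apply([x,y,z])+[b[0],b[1],0]
togo(w(-.198,0,.15),b[2]+np.pi)
E
```

```text
clock: 4.82
position: [0.5316, -0.2634, 0.1508]
tool_rot: [-0.225, 0.974, -0.002, 0.003]
wrist_force: [0.8, -0.6, -0.3]
finger_gap: 0.213
shift cm [-5.01 34.66 -0.3 ] turn z 0.74 tool z [ 0.004 -0.002 -1.   ] q [-0.46  0.26 -0.06  1.25 -0.   -0.91] t 4.8667
```

View pics/w2.png

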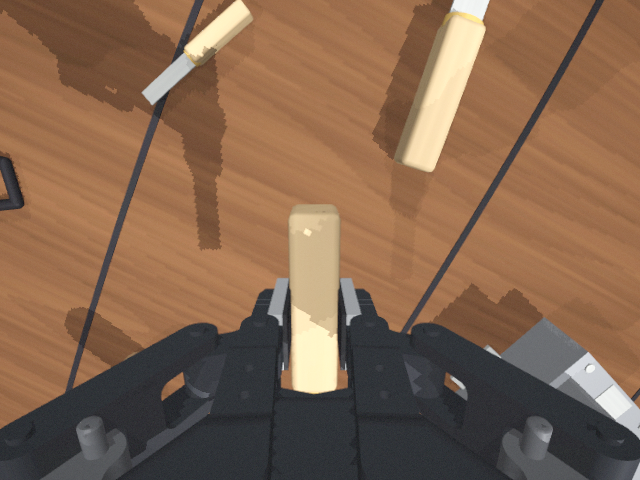

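The wrist view shows the handle straight between the pads at (315,205–390). I'll move to the pre-insert pose.

```bash
python3 -m creep '[[[-0.5,3.47,0],[0,0,0],255],[[-0.5,3.47,0],[0,0,0],255],[[-0.5,3.47,0],[0,0,0],255],[[-0.5,3.47,0],[0,0,0],255],[[-0.5,3.47,0],[0,0,0],255],[[-0.5,3.47,0],[0,0,0],255],[[-0.5,3.47,0],[0,0,0],255],[[-0.5,3.47,0],[0,0,0],255],[[-0.5,3.47,0],[0,0,0],255],[[-0.5,3.47,0],[0,0,0],255]]'
python3 -m creep '[[[0,0,0],[0,0,0.106],255],[[0,0,0],[0,0,0.106],255],[[0,0,0],[0,0,0.106],255],[[0,0,0],[0,0,0.106],255],[[0,0,0],[0,0,0.106],255],[[0,0,0],[0,0,0.106],255],[[0,0,0],[0,0,0.106],255],[[0,0,0],[0,0,0],255]]'
cat >> h.py <<'E'
b,k=np.load("fit.npy")
w=lambda x,y,z:R.from_rotvec([0,0,b[2]]).apply([x,y,z])+[b[0],b[1],0]
E
python3 -c "
from h import *
togo(w(-.198,0,.0586),b[2]+np.pi)"
```

```text
clock: 5.7
position: [0.4208, 0.0726, 0.1439]
tool_rot: [-0.224, 0.974, 0.0, -0.001]
wrist_force: [0.7, 1.3, -0.0]
finger_gap: 0.22
clock: 6.37
position: [0.4217, 0.0713, 0.1438]
tool_rot: [0.145, 0.989, -0.0, -0.001]
wrist_force: [0.2, 0.8, -0.6]
finger_gap: 0.218
shift cm [-0.28  0.02  8.52] turn z -0.005 tool z [-0.003 -0.    -1.   ] q [ 0.17 -0.04 -0.41  1.21 -0.    0.46] t 6.3667
```

```bash
python3 -m creep '[[[-0.28,0,1],[0,0,0],255],[[0,0,2],[0,0,0],255],[[0,0,2],[0,0,0],255],[[0,0,2],[0,0,0],255],[[0,0,0.9],[0,0,0],255],[[0,0,0],[0,0,0],255],[[-1,0,0],[0,0,0],255],[[-1,0,0],[0,0,0],255],[[0,0,0],[0,0,0],255]]'
python3 -m creep '[[[0,0,0.1],[0,0,0],255],[[0,0,0.1],[0,0,0],255],[[0,0,0],[0,0,0],255]]'
python3 -m creep '[[[0,0,0.1],[0,0,0],255],[[0,0,0.1],[0,0,0],255],[[0,0,0],[0,0,0],255]]'
python3 -m creep '[[[0,0,0.1],[0,0,0],255],[[0,0,0.1],[0,0,0],255],[[0,0,0],[0,0,0],255]]'
python3 - <<'E'
from h import *
togo(w(-.178,0,.0586),b[2]+np.pi)
t=arm.capture("top"); s=arm.capture("scene")
p=np.hstack([cv2.resize(t[190:330,240:380],(560,560),interpolation=cv2.INTER_CUBIC)]); cv2.imwrite("pics/t3.png",p)
cv2.imwrite("pics/s3.png",s)
E
```

```text
clock: 7.12
position: [0.4479, 0.0647, 0.0676]
tool_rot: [0.144, 0.99, 0.0, 0.002]
wrist_force: [0.4, -0.8, -0.7]
finger_gap: 0.216
clock: 7.37
position: [0.4445, 0.0649, 0.0644]
tool_rot: [0.144, 0.99, 0.0, 0.0]
wrist_force: [0.3, 0.1, -0.8]
finger_gap: 0.221
clock: 7.62
position: [0.4442, 0.065, 0.0621]
tool_rot: [0.144, 0.99, -0.0, -0.0]
wrist_force: [0.2, -0.5, -1.1]
finger_gap: 0.217
clock: 7.87
position: [0.4444, 0.065, 0.0601]
tool_rot: [0.144, 0.99, -0.0, -0.0]
wrist_force: [-0.4, -0.7, -1.0]
finger_gap: 0.218
shift cm [ 0.1  -0.03  0.15] turn z -0.002 tool z [-0. -0. -1.] q [ 0.15  0.04 -0.51  1.01  0.    0.43] t 7.8667
```

```bash
for i in 1; do :; done
python3 -m creep '[[[0,0,0.1],[0,0,0],255],[[0,0,0.1],[0,0,0],255],[[0,0,0],[0,0,0],255]]'
python3 -m creep '[[[0,0,0.1],[0,0,0],255],[[0,0,0],[0,0,0],255],[[0,0,0],[0,0,0],255]]'
python3 -m creep '[[[0,0,0.1],[0,0,0],255],[[0,0,0],[0,0,0],255],[[0,0,0],[0,0,0],255]]'
python3 -m creep '[[[0,0,0.1],[0,0,0],255],[[0,0,0],[0,0,0],255],[[0,0,0],[0,0,0],255]]'
```

```text
clock: 8.22
position: [0.4444, 0.0649, 0.0581]
tool_rot: [0.144, 0.99, -0.0, -0.0]
wrist_force: [0.5, -0.2, -0.5]
finger_gap: 0.218
clock: 8.47
position: [0.4445, 0.0649, 0.0572]
tool_rot: [0.144, 0.99, -0.0, -0.0]
wrist_force: [-0.3, 0.6, -0.5]
finger_gap: 0.22
clock: 8.72
position: [0.4445, 0.0649, 0.0563]
tool_rot: [0.144, 0.99, -0.0, -0.0]
wrist_force: [0.4, -1.1, 0.1]
finger_gap: 0.22
clock: 8.97
position: [0.4446, 0.0649, 0.0553]
tool_rot: [0.144, 0.99, -0.0, 0.0]
wrist_force: [-0.1, -0.1, -1.1]
finger_gap: 0.22
```

View pics/t3.png

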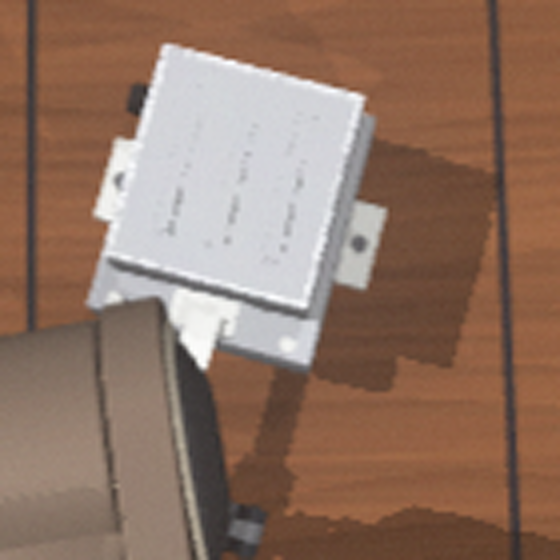

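The top view shows the blade at (205,330) in the crop, over the scuff plate and in line with the middle of the cover's front wall. There is no deck contact yet, so I'll feel for it a little further.

```bash

python3 -m creep '[[[0,0,0.1],[0,0,0],255],[[0,0,0],[0,0,0],255],[[0,0,0],[0,0,0],255]]'
python3 -m creep '[[[0,0,0.1],[0,0,0],255],[[0,0,0],[0,0,0],255],[[0,0,0],[0,0,0],255]]'
```

```text
clock: 9.22
position: [0.4447, 0.0649, 0.0545]
tool_rot: [0.144, 0.99, 0.0, 0.0]
wrist_force: [-1.0, -0.0, 1.6]
finger_gap: 0.216
clock: 9.47
position: [0.4447, 0.065, 0.0537]
tool_rot: [0.144, 0.99, 0.0, 0.0]
wrist_force: [-3.0, 0.6, 5.1]
finger_gap: 0.218
```

```bash

python3 -m creep '[[[0,0,-0.2],[0,0,0],255],[[0,0,-0.15],[0,0,0],255],[[-0.3,0,0],[0,0,0],255],[[-0.3,0,0],[0,0,0],255],[[-0.3,0,0],[0,0,0],255],[[-0.3,0,0],[0,0,0],255],[[0,0,0],[0,0,0],255]]'
python3 -m creep '[[[-0.3,0,0],[0,0,0],255],[[-0.3,0,0],[0,0,0],255],[[-0.3,0,0],[0,0,0],255],[[-0.3,0,0],[0,0,0],255],[[-0.2,0,0],[0,0,0],255],[[0,0,0],[0,0,0],255],[[0,0,0],[0,0,0],255]]'
python3 -c "
from h import *
togo(w(-.153,0,.0586),b[2]+np.pi)"
```

```text
clock: 10.05
position: [0.4567, 0.0613, 0.0566]
tool_rot: [0.144, 0.99, -0.0, 0.0]
wrist_force: [0.4, 0.5, -1.0]
finger_gap: 0.225
clock: 10.63
position: [0.4696, 0.0575, 0.0568]
tool_rot: [0.144, 0.99, -0.0, -0.0]
wrist_force: [-0.1, -0.4, -0.8]
finger_gap: 0.218
shift cm [ 0.23 -0.03 -0.18] turn z -0.002 tool z [-0.  0. -1.] q [ 0.12  0.09 -0.47  1.01  0.    0.41] t 10.6333
```

```bash

python3 -m creep '[[[-0.02,0,-0.64],[0,0.03,0],255],[[-0.02,0,-1.27],[0,0.06,0],255],[[-0.02,0,-1.27],[0,0.06,0],255],[[-0.02,0,-1.27],[0,0.06,0],255],[[-0.02,0,-1.27],[0,0.06,0],255],[[-0.02,0,-1.27],[0,0.06,0],255],[[-0.02,0,-1.27],[0,0.06,0],255],[[0,0,0],[0,0,0],255]]'
python3 - <<'E'
from h import *
o=arm.get_obs(); z=R.from_quat(o["tool_rot"]).apply([0,0,1]); print(np.arccos(-z[2]),o["position"],o["wrist_force"],o["joint_positions"].round(2), o["ft_torque"])
s=arm.capture("scene"); cv2.imwrite("pics/s4.png",cv2.resize(s[120:340,180:440],None,fx=2.5,fy=2.5))
E
```

```text
clock: 11.3
position: [0.4856, 0.0528, 0.1374]
tool_rot: [0.142, 0.971, 0.028, -0.193]
wrist_force: [-0.9, -0.4, -1.2]
finger_gap: 0.224
0.39243293748663666 [0.4856165  0.05277298 0.13739463] [-0.87495196 -0.43713139 -1.20349725] [0.03 0.38 0.02 1.58 0.12 0.3 ] [-0.04113139 -0.28722918  0.00087432]
```

View pics/s4.png

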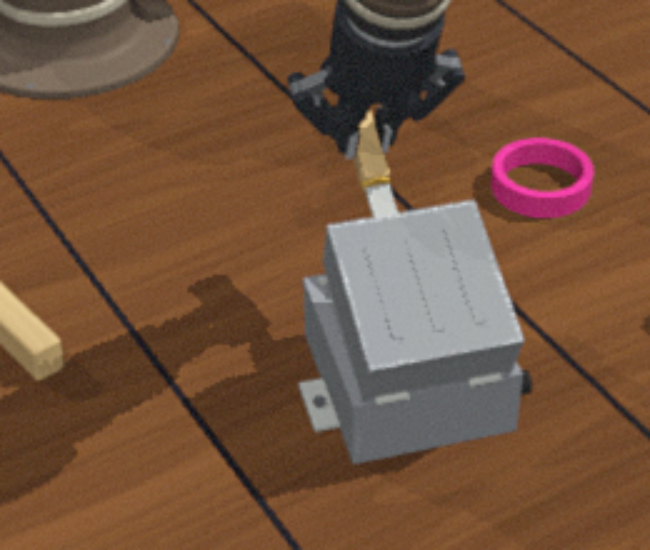

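The scene crop shows the blade entering under the cover's front. My turn about the hinge tips the blade down, as a rigid rotation should. I'll fit the cover angle from the two front top corners at (328,228) and (475,203).

```bash
python3 - <<'E'
from h import *
S=arm.camera_info("scene")
for th in np.arange(0,.5,.06):
    c,s=np.cos(th),np.sin(th); pts=[]
    for X,Z,Y in((-120,50,-.056),(-120,50,.056),(0,50,-.056),(0,50,.056)):
        pts.append(w(.062+(X*c+Z*s)/1000,Y,.06+(-X*s+Z*c)/1000))
    print(round(th,2),((proj(S,pts)-[180,120]+.5)*2.5-.5).round().tolist())
E
```

```text
0.0 [[320.0, 245.0], [462.0, 220.0], [363.0, 351.0], [516.0, 322.0]]
0.06 [[321.0, 240.0], [463.0, 215.0], [365.0, 354.0], [517.0, 325.0]]
0.12 [[322.0, 236.0], [465.0, 211.0], [366.0, 357.0], [519.0, 328.0]]
0.18 [[323.0, 232.0], [468.0, 207.0], [367.0, 361.0], [520.0, 331.0]]
0.24 [[325.0, 229.0], [470.0, 204.0], [368.0, 364.0], [522.0, 335.0]]
0.3 [[326.0, 226.0], [473.0, 201.0], [369.0, 368.0], [523.0, 338.0]]
0.36 [[328.0, 225.0], [475.0, 199.0], [370.0, 372.0], [524.0, 342.0]]
0.42 [[330.0, 223.0], [478.0, 198.0], [371.0, 376.0], [525.0, 346.0]]
0.48 [[332.0, 222.0], [481.0, 197.0], [372.0, 380.0], [527.0, 350.0]]
```

The cover is at about 0.35 rad, so it is following the blade. I'll carry on along the rim's arc with the blade's pitch held.

```bash

python3 -m creep '[[[-0.14,0,-0.95],[0,0,0],255],[[-0.14,0,-0.95],[0,0,0],255],[[-0.29,0,-0.92],[0,0,0],255],[[-0.29,0,-0.92],[0,0,0],255],[[-0.43,0,-0.86],[0,0,0],255],[[-0.43,0,-0.86],[0,0,0],255]]'
python3 -m creep '[[[-0.56,0,-0.78],[0,0,0],255],[[-0.56,0,-0.78],[0,0,0],255],[[-0.68,0,-0.68],[0,0,0],255],[[-0.68,0,-0.68],[0,0,0],255],[[-0.78,0,-0.56],[0,0,0],255],[[-0.78,0,-0.56],[0,0,0],255],[[0,0,0],[0,0,0],255],[[0,0,0],[0,0,0],255]]'
python3 - <<'E'
from h import *
o=arm.get_obs(); z=R.from_quat(o["tool_rot"]).apply([0,0,1]); print(np.arccos(-z[2]),o["position"],o["wrist_force"],o["joint_positions"].round(2))
s=arm.capture("scene"); cv2.imwrite("pics/s5.png",cv2.resize(s[100:340,180:440],None,fx=2,fy=2))
E
```

```text
clock: 11.85
position: [0.5185, 0.043, 0.1817]
tool_rot: [0.141, 0.971, 0.028, -0.191]
wrist_force: [0.5, -1.0, -0.4]
finger_gap: 0.219
clock: 12.52
position: [0.5692, 0.028, 0.2032]
tool_rot: [0.141, 0.971, 0.028, -0.191]
wrist_force: [1.2, -0.1, -0.7]
finger_gap: 0.219
0.3891434028601898 [0.56921108 0.02801635 0.20321333] [ 1.17672836 -0.12295697 -0.70087305] [-0.01  0.54  0.4   1.8   0.11  0.26]
```

View pics/s5.png

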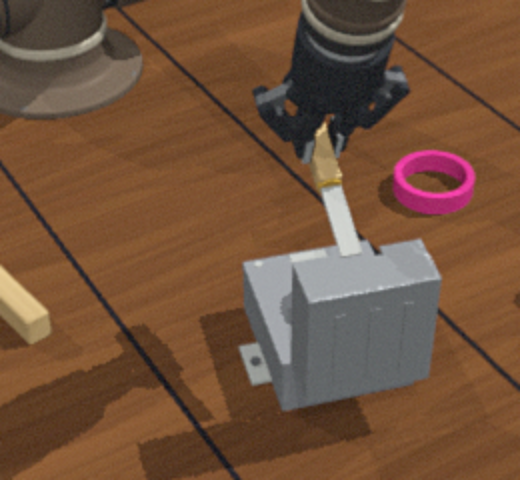

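The cover stands near 1.25 rad with the blade still in the notch at (350,245). I'll push it a little further over.

```bash

python3 -m creep '[[[-0.73,0,-0.33],[0,0,0],255],[[-0.73,0,-0.33],[0,0,0],255],[[-0.73,0,-0.33],[0,0,0],255],[[-0.73,0,-0.33],[0,0,0],255],[[0,0,0],[0,0,0],255],[[0,0,0],[0,0,0],255]]'
python3 -m creep '[[[0,0,0],[0,0,0],255],[[0,0,0],[0,0,0],255],[[0,0,0],[0,0,0],255]]'
python3 - <<'E'
from h import *
o=arm.get_obs(); z=R.from_quat(o["tool_rot"]).apply([0,0,1]); print(np.arccos(-z[2]),o["position"],o["wrist_force"],o["joint_positions"].round(2))
s=arm.capture("scene"); cv2.imwrite("pics/s6.png",s)
t=arm.capture("top")
cv2.imwrite("pics/s6.png",np.hstack([s[100:400,180:480],t[120:420,190:490]]))
E
```

```text
clock: 13.07
position: [0.5998, 0.0189, 0.2044]
tool_rot: [0.141, 0.971, 0.028, -0.192]
wrist_force: [-0.6, -0.8, -1.4]
finger_gap: 0.22
clock: 13.32
position: [0.5997, 0.0189, 0.2049]
tool_rot: [0.141, 0.971, 0.028, -0.192]
wrist_force: [0.2, -0.8, -0.2]
finger_gap: 0.217
0.38987534732932133 [0.59974638 0.01887472 0.20492758] [ 0.21278495 -0.84620783 -0.19215892] [-0.02  0.61  0.52  1.86  0.1   0.25]
```

View pics/s6.png

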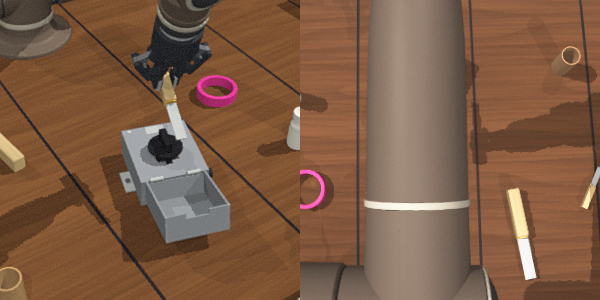

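The cover now lies fully open behind the box and the cap's bar is exposed, along the box's x. I'll level the blade and take it back to its spot.

```bash

python3 -m creep '[[[0,0,0],[0,-0.078,0],255],[[0,0,0],[0,-0.078,0],255],[[0,0,0],[0,-0.078,0],255],[[0,0,0],[0,-0.078,0],255],[[0,0,0],[0,-0.078,0],255],[[0,0,0],[0,0,0],255]]'
python3 -c "
from h import *
togo([k[0],k[1],.10],k[2]+np.pi)"
```

```text
clock: 13.92
position: [0.5974, 0.0193, 0.2057]
tool_rot: [0.143, 0.99, 0.0, 0.002]
wrist_force: [0.4, 0.6, -0.1]
finger_gap: 0.219
shift cm [ -1.37 -28.93  10.56] turn z -0.742 tool z [ 0.003 -0.    -1.   ] q [ 0.03  0.26  0.07  1.38 -0.    0.32] t 13.9167
```

```bash

python3 -m creep '[[[-0.15,-3.2,0],[0,0,0],255],[[-0.15,-3.2,0],[0,0,0],255],[[-0.15,-3.2,0],[0,0,0],255],[[-0.15,-3.2,0],[0,0,0],255],[[-0.15,-3.2,0],[0,0,0],255],[[-0.15,-3.2,0],[0,0,0],255],[[-0.15,-3.2,0],[0,0,0],255],[[-0.15,-3.2,0],[0,0,0],255],[[-0.15,-3.3,0],[0,0,0],255]]'
python3 -m creep '[[[0,0,1.4],[0,0,-0.106],255],[[0,0,1.5],[0,0,-0.106],255],[[0,0,1.5],[0,0,-0.106],255],[[0,0,1.5],[0,0,-0.106],255],[[0,0,1.5],[0,0,-0.106],255],[[0,0,1.5],[0,0,-0.106],255],[[0,0,1.5],[0,0,-0.106],255],[[0,0,0],[0,0,0],255]]'
python3 -c "
from h import *
togo([k[0],k[1],.0061],k[2]+np.pi)"
```

```text
clock: 14.67
position: [0.5304, -0.2637, 0.2047]
tool_rot: [0.144, 0.99, 0.001, -0.001]
wrist_force: [1.4, -0.7, -0.5]
finger_gap: 0.215
clock: 15.33
position: [0.5294, -0.2616, 0.0973]
tool_rot: [-0.226, 0.974, 0.002, -0.003]
wrist_force: [-0.5, -0.8, -0.6]
finger_gap: 0.221
shift cm [ 0.04 -0.06  9.12] turn z 0.001 tool z [-0.006  0.003 -1.   ] q [-0.46  0.28 -0.14  1.15  0.   -0.91] t 15.3333
```

```bash

python3 -m creep '[[[0,0,2],[0,0,0],255],[[0,0,2],[0,0,0],255],[[0,0,2],[0,0,0],255],[[0,0,1.5],[0,0,0],255],[[0,0,0.7],[0,0,0],255],[[0,0,0.4],[0,0,0],255],[[0,0,0.2],[0,0,0],255],[[0,0,0.1],[0,0,0],255],[[0,0,0.1],[0,0,0],255],[[0,0,0],[0,0,0],255]]'
```

```text
clock: 16.17
position: [0.5314, -0.2625, 0.0114]
tool_rot: [-0.224, 0.974, -0.0, 0.0]
wrist_force: [-0.1, 0.1, -1.2]
finger_gap: 0.216
```

```bash

python3 -m creep '[[[0,0,0.2],[0,0,0],255],[[0,0,0.1],[0,0,0],255],[[0,0,0.1],[0,0,0],255],[[0,0,0.1],[0,0,0],255],[[0,0,0],[0,0,0],255],[[0,0,0],[0,0,0],255]]'
```

```text
clock: 16.67
position: [0.5308, -0.2622, 0.006]
tool_rot: [-0.225, 0.974, -0.0, 0.0]
wrist_force: [-1.3, 0.6, 3.5]
finger_gap: 0.221
```

```bash

python3 -m creep '[[[0,0,0],[0,0,0],160],[[0,0,0],[0,0,0],120],[[0,0,0],[0,0,0],0],[[0,0,0],[0,0,0],0],[[0,0,0],[0,0,0],0],[[0,0,0],[0,0,0],0],[[0,0,0],[0,0,0],0],[[0,0,0],[0,0,0],0],[[0,0,-0.5],[0,0,0],0],[[0,0,-1],[0,0,0],0]]'
python3 -m creep '[[[0,0,-3],[0,0,0],0],[[0,0,-3],[0,0,0],0],[[0,0,-3],[0,0,0],0],[[0,0,-3],[0,0,0],0],[[0,0,-3],[0,0,0],0],[[0,0,-2],[0,0,0],0],[[0,0,0],[0,0,0],0]]'
python3 -c "
from h import *
cv2.imwrite('pics/w7.png',arm.capture('wrist'))
togo(w(0,0,.16),b[2]+np.pi)"
```

```text
clock: 17.5
position: [0.53, -0.2618, 0.02]
tool_rot: [-0.225, 0.974, 0.001, -0.001]
wrist_force: [0.2, -0.2, 0.3]
finger_gap: 1.001
clock: 18.08
position: [0.5327, -0.2631, 0.1972]
tool_rot: [-0.225, 0.974, -0.003, 0.004]
wrist_force: [0.7, -0.2, -0.3]
finger_gap: 0.999
shift cm [-19.5   21.37   3.42] turn z 0.74 tool z [ 0.006 -0.003 -1.   ] q [-0.46  0.25  0.03  1.35 -0.   -0.91] t 18.1333
```

```bash

python3 -m creep '[[[-2.44,2.67,0],[0,0,0],0],[[-2.44,2.67,0],[0,0,0],0],[[-2.44,2.67,0],[0,0,0],0],[[-2.44,2.67,0],[0,0,0],0],[[-2.44,2.67,0],[0,0,0],0],[[-2.44,2.67,0],[0,0,0],0],[[-2.44,2.67,0],[0,0,0],0],[[-2.44,2.67,0],[0,0,0],0]]'
python3 -m creep '[[[0,0,0.4],[0,0,0.106],0],[[0,0,0.4],[0,0,0.106],0],[[0,0,0.4],[0,0,0.106],0],[[0,0,0.4],[0,0,0.106],0],[[0,0,0.4],[0,0,0.106],0],[[0,0,0.4],[0,0,0.106],0],[[0,0,0.4],[0,0,0.106],0],[[0,0,0],[0,0,0],0],[[0,0,0],[0,0,0],0]]'
python3 - <<'E'
from h import *
togo(w(0,0,.083),b[2]+np.pi)
i=arm.capture('wrist'); j=cv2.imread("pics/w7.png")
cv2.imwrite('pics/w8.png',np.vstack([cv2.resize(j,None,fx=.45,fy=.45),i])[:, :] if 0 else np.hstack([cv2.resize(i,(440,330)),cv2.resize(j,(356,267),interpolation=cv2.INTER_AREA)[:330] if 0 else cv2.copyMakeBorder(cv2.resize(j,(356,267),interpolation=cv2.INTER_AREA),0,63,0,0,cv2.BORDER_CONSTANT)]))
c=arm.camera_info("wrist"); print((proj(c,[w(-.023,0,.102),w(.023,0,.102),w(0,0,.102)])*440/640).round(1))
E
```

```text
clock: 18.8
position: [0.6124, 0.0171, 0.1898]
tool_rot: [-0.225, 0.974, 0.0, -0.001]
wrist_force: [0.2, -0.7, 0.8]
finger_gap: 1.0
clock: 19.55
position: [0.6122, 0.0153, 0.1618]
tool_rot: [0.142, 0.99, -0.0, -0.001]
wrist_force: [0.0, 0.9, -0.5]
finger_gap: 1.0
shift cm [-0.21 -0.01  7.88] turn z 0.001 tool z [-0.002 -0.    -1.   ] q [ 0.03  0.3   0.03  1.3  -0.    0.31] t 19.55
[[216.6 151.5]
 [216.6 200.2]
 [216.6 176.6]]
```

View pics/w8.png

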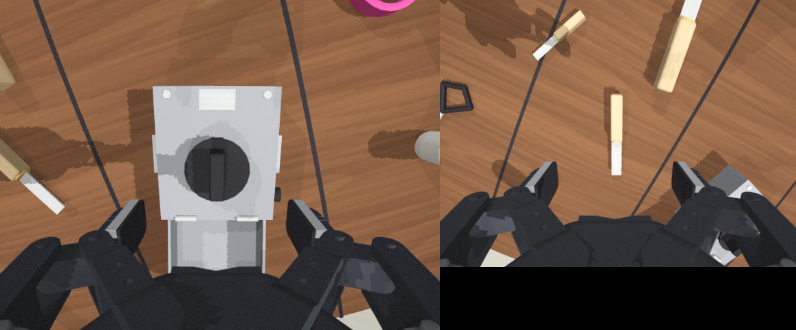

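The wrist view shows the cap bar at (217,150–200), exactly where predicted, the cover lying open, and the blade flat on the bare table. I'll grip the bar.

```bash

python3 -m creep '[[[-0.2,0,1.5],[0,0,0],0],[[0,0,1.5],[0,0,0],0],[[0,0,1.5],[0,0,0],0],[[0,0,1.5],[0,0,0],0],[[0,0,1.0],[0,0,0],0],[[0,0,0.5],[0,0,0],0],[[0,0,0.3],[0,0,0],0],[[0,0,0],[0,0,0],0],[[0,0,0],[0,0,0],0]]' 80
python3 -c "
from h import *
togo(w(0,0,.083),b[2]+np.pi)"
```

```text
clock: 20.35
position: [0.6151, 0.0148, 0.0853]
tool_rot: [0.144, 0.99, 0.0, 0.0]
wrist_force: [0.2, -0.4, 0.2]
finger_gap: 1.0
shift cm [ 0.09 -0.05  0.23] turn z -0.002 tool z [ 0.001  0.    -1.   ] q [ 0.02  0.33 -0.1   1.14  0.    0.31] t 20.35
```

```bash

python3 -m creep '[[[0.1,0,0.1],[0,0,0],0],[[0,0,0],[0,0,0],255],[[0,0,0],[0,0,0],255],[[0,0,0],[0,0,0],255],[[0,0,0],[0,0,0],255],[[0,0,0],[0,0,0],255],[[0,0,0],[0,0,0],255],[[0,0,0],[0,0,0],255],[[0,0,0],[0,0,0],255],[[0,0,0],[0,0,0],255]]' 80
python3 -m creep '[[[0,0,0.2],[0,0,0],255],[[0,0,0.2],[0,0,0],255],[[0,0,0.2],[0,0,0],255],[[0,0,0],[0,0,0],255]]'
python3 -m creep '[[[0,0,0.2],[0,0,0],255],[[0,0,0.2],[0,0,0],255],[[0,0,0.2],[0,0,0],255],[[0,0,0],[0,0,0],255],[[0,0,0],[0,0,0],255]]'
```

```text
clock: 21.18
position: [0.6138, 0.015, 0.0837]
tool_rot: [0.144, 0.99, 0.0, 0.0]
wrist_force: [-0.2, 1.0, 0.9]
finger_gap: 0.139
clock: 21.52
position: [0.6139, 0.015, 0.0776]
tool_rot: [0.144, 0.99, 0.0, 0.0]
wrist_force: [-1.7, -0.1, 4.8]
finger_gap: 0.138
clock: 21.93
position: [0.6139, 0.015, 0.0724]
tool_rot: [0.144, 0.99, 0.0, 0.0]
wrist_force: [-2.0, 0.2, 7.6]
finger_gap: 0.139
```

```bash

python3 -m creep '[[[0,0,0.2],[0,0,0],255],[[0,0,0.1],[0,0,0],255],[[0,0,0],[0,0,0],255],[[0,0,0],[0,0,0],255]]'
python3 -m creep '[[[0,0,0.1],[0,0,0],255],[[0,0,0.1],[0,0,0],255],[[0,0,0],[0,0,0],255],[[0,0,0],[0,0,0],255]]'
python3 -m creep '[[[0,0,0.1],[0,0,0],255],[[0,0,0.1],[0,0,0],255],[[0,0,0],[0,0,0],255],[[0,0,0],[0,0,0],255]]'
```

```text
clock: 22.27
position: [0.614, 0.015, 0.0701]
tool_rot: [0.144, 0.99, 0.0, 0.001]
wrist_force: [-3.2, -0.2, 11.3]
finger_gap: 0.141
clock: 22.6
position: [0.614, 0.0151, 0.0699]
tool_rot: [0.144, 0.99, 0.0, 0.001]
wrist_force: [-8.7, 1.0, 21.5]
finger_gap: 0.138
clock: 22.93
position: [0.6141, 0.0151, 0.0699]
tool_rot: [0.144, 0.99, 0.0, 0.002]
wrist_force: [-12.3, 0.5, 31.8]
finger_gap: 0.145
```

The flange is home at TCP z 0.0699: 14 mm of travel, with a sharp force rise. I'll ease the push slightly and turn clockwise.

```bash

python3 -m creep '[[[0,0,-0.15],[0,0,0],255],[[0,0,0],[0,0,0.08],255],[[0,0,0],[0,0,0.08],255],[[0,0,0],[0,0,0.08],255],[[0,0,0],[0,0,0.08],255],[[0,0,0],[0,0,0.08],255],[[0,0,0],[0,0,0.08],255],[[0,0,0],[0,0,0.08],255],[[0,0,0],[0,0,0.08],255],[[0,0,0],[0,0,0],255]]'
python3 -m creep '[[[0,0,0],[0,0,0.08],255],[[0,0,0],[0,0,0.08],255],[[0,0,0],[0,0,0.08],255],[[0,0,0],[0,0,0.08],255],[[0,0,0],[0,0,0.08],255],[[0,0,0],[0,0,0.08],255],[[0,0,0],[0,0,0.08],255],[[0,0,0],[0,0,0.08],255],[[0,0,0],[0,0,0],255],[[0,0,0],[0,0,0],255]]'
python3 -m creep '[[[0,0,0],[0,0,0.08],255],[[0,0,0],[0,0,0.08],255],[[0,0,0],[0,0,0.08],255],[[0,0,0],[0,0,0],255],[[0,0,0],[0,0,0],255]]'
python3 -c "
from h import *
togo(w(0,0,.0699),b[2]+np.pi/2); print(arm.get_obs()['ft_torque'])"
```

```text
clock: 23.77
position: [0.6166, 0.0146, 0.07]
tool_rot: [0.449, 0.893, 0.001, 0.004]
wrist_force: [-0.2, -0.7, 18.8]
finger_gap: 0.144
clock: 24.6
position: [0.6164, 0.0142, 0.07]
tool_rot: [0.707, 0.707, 0.002, 0.003]
wrist_force: [-0.8, -2.3, 18.8]
finger_gap: 0.147
clock: 25.02
position: [0.6165, 0.0143, 0.0701]
tool_rot: [0.786, 0.618, 0.003, 0.003]
wrist_force: [-0.7, -3.8, 19.2]
finger_gap: 0.142
shift cm [-0.03 -0.24  0.01] turn z 0.048 tool z [ 0.007 -0.001 -1.   ] q [ 0.02  0.33 -0.13  1.1  -0.    1.83] t 25.0167
[-0.54348079  0.48024836 -0.07366232]
```

```bash

python3 -m creep '[[[0,0,0],[0,0,0.04],255],[[0,0,0],[0,0,0.03],255],[[0,0,0],[0,0,0],255],[[0,0,0],[0,0,0],255],[[0,0,0],[0,0,0],255]]'
python3 - <<'E'
from h import *
togo(w(0,0,.0699),b[2]+np.pi/2); print(arm.get_obs()['ft_torque'])
i=arm.capture('wrist'); s=arm.capture("scene")
cv2.imwrite('pics/w9.png',np.hstack([cv2.resize(i,(440,330)),cv2.resize(s[170:290,255:385],(357,330),interpolation=cv2.INTER_CUBIC)]))
E
```

```text
clock: 25.43
position: [0.6165, 0.0142, 0.07]
tool_rot: [0.807, 0.59, 0.003, 0.003]
wrist_force: [-0.4, -3.5, 18.7]
finger_gap: 0.145
shift cm [-0.03 -0.24  0.01] turn z -0.022 tool z [ 0.007 -0.002 -1.   ] q [ 0.02  0.33 -0.13  1.1  -0.    1.9 ] t 25.4333
[-0.60910294  0.54351468 -0.03267238]
```

View pics/w9.png

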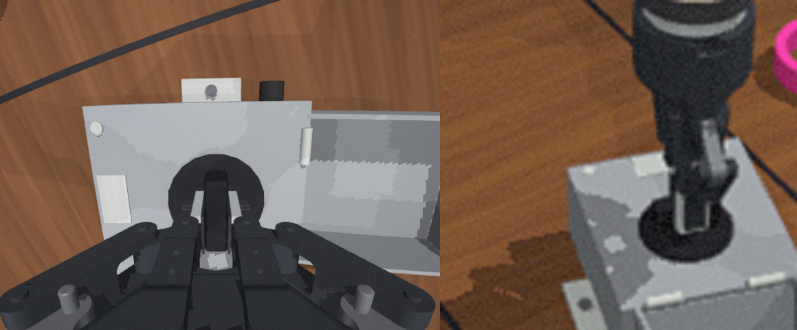

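The bar is still square between the pads at (215,210), across the box, and the flange sits flat on the deck. I'm handing in.

```bash
python3 -c "
from station import arm
print(arm.hand_in()); o=arm.get_obs(); print(o['clock'],o['position'],o['wrist_force'],o['finger_gap'])"
```

```text
the job is handed in; nothing more can be done
None
the job is handed in; nothing more can be done
```

The job is done and handed in at about 25.5 s of the 64 s limit. I levered the cover open with the middle-sized blade in its notch, and it fell fully open behind the box. I laid the blade back on the bare table where it had been. Then I gripped the cap's bar, pushed it home, turned it clockwise and kept holding it.

**Last checks before handing in:**
- **Pressed home:** the cap travelled about 14 mm down (TCP z from 0.0837 to 0.0699 m), where the force rose sharply. At the end it was held down with about 19 N; the spring pushes back with about 11 N.
- **Turned:** the tool had turned about 1.59 rad (91°). The last picture shows the bar still square between the pads, so it did not slip.
- **Cover and blade:** pictures show the cover lying open and the blade flat on the table. The tape roll, cardboard tube and glue jar were never touched.

**What disagreed:**
- The blade tip met the scuff plate about 1.6 mm lower than I had worked out.
- The tool ended about 2.4 mm off my first estimate of the socket axis.
- The push briefly reached about 32 N, with 12 N sideways, before I eased it.

I did not feel a clear end stop in the turning torque, so the quarter turn rests on the tool angle and the picture.

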